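Try two coffee-press plungers and take out the one that catches

TASK

Two coffee presses have been washed and put together, but one of the two filters is bent and catches part-way down. Try both plungers with a gentle push on top of the knob: push the one that runs freely fully home and leave it there, and stop at once, without forcing it, when the other one stiffens. Only after both have been tried, pull the plunger that caught out of its beaker by the knob, lid and all, and stand it upright on the round board; leave everything else where it is.

Things in the scene. Friction and masses are not known exactly. Their poses are not given: they have to be found in the camera images.
- beaker_a: stainless steel beaker of coffee press A, standing on the worktop: a cylinder 70 mm in diameter (73 mm over the rim) and 115 mm tall, wall 3 mm, with a black bar handle that reaches 73 mm from the axis along its own -y. Loose, 0.55 kg. Origin at the centre of its underside, z up. The two presses are alike, and nothing to be seen tells which filter is bent.
- beaker_b: beaker of coffee press B, just like A
- lid_a: loose steel lid of press A, 77 mm in diameter, resting on the beaker's rim with a 10 mm deep skirt (3 mm of play) inside it; the plunger slides through it and stays with it. Origin at its centre at the height of the rim; its domed top rises to 16 mm above the origin. z up. Lid and plunger together weigh about 0.24 kg.
- lid_b: lid of press B, like that of A
- plunger_a (a joint): how far plunger A is pushed down in its lid, in m: 0 fully up, 0.070 the very bottom. A good one slides lightly (1 to 2 N) until over the last 7 mm (from 0.063) its filter beds on a springy seat, which adds 1.5 N per mm; let go there, it creeps back to about 0.064 and stays. A push of 6 to 8 N is enough to tell and to bed the good one; 18 N is forcing it.
- plunger_b (a joint): the same for plunger B. Whichever of the two is bent runs as lightly only to somewhere between 0.026 and 0.038, then its resistance climbs by 0.9 N per mm; let go, it springs back to about 2 mm past the point where it caught and stays. Pulled up, a plunger slides to 0 and then takes the lid along.
- knob_a (a point): centre of the round black knob on top of plunger A's rod: 25 mm in diameter, 23 mm tall (its flat top, 17 mm across, is 11 mm above this point), rod 6 mm thick below it. This point is 100 mm above the lid's origin when the plunger is fully up, and 30 mm above it at the very bottom.
- knob_b (a point): centre of the knob of plunger B, like that of A
- filter_a (a point): centre of the underside of plunger A's flat filter disc (56 mm in diameter) inside the beaker, always 120 mm below the knob's centre; the lowest point of the plunger and the foot it stands on outside the beaker
- filter_b (a point): the same for plunger B
- board_top (a point): centre of the upper face of the round bamboo board, 160 mm in diameter and 12 mm thick, lying loose on the black hob plate
- mug0: white porcelain mug, 105 mm tall, on the hob; bystander. Origin at the centre of its underside
- sugar_tin: cream sugar tin with a wooden lid, 64 mm in diameter, 85 mm tall; bystander. Origin at the centre of its underside
- salt_shaker: salt shaker, 44 mm in diameter, 90 mm tall; bystander. Origin at the centre of its underside
- espresso_cup: small white cup with a handle, 63 x 91 mm, 49 mm tall; bystander. Origin at its underside
- water_glass: clear tumbler, 76 mm in diameter, 86 mm tall; bystander. Origin at the centre of its underside

How it is judged:
On the way, in this order (a step that is already met when the one before it is completed fails the run):
1. both plungers have been tried: one is fully home and the other has been pushed down to where it may catch (at least 22 mm) (((value of joint plunger_a above 0.061 m and value of joint plunger_b above 0.022 m) or (value of joint plunger_b above 0.061 m and value of joint plunger_a above 0.022 m))), for 0.1 s.
2. the plunger that caught is out of its beaker, while the other is still home (((value of joint plunger_a above 0.061 m and z of filter_b in the frame of beaker_b above 0.118 m) or (value of joint plunger_b above 0.061 m and z of filter_a in the frame of beaker_a above 0.118 m))), for 0.1 s.
At the end, for the whole second after the job is handed in: One plunger is in by more than 61 of 70 mm, lid seated on its beaker; the other, with its lid, stands free on the board, upright within 8 degrees, its filter within 55 mm of the board's centre; both beakers upright, moved less than 50 mm (((value of joint plunger_a above 0.061 m and distance between lid_a and beaker_a below 0.121 m and horizontal distance between lid_a and beaker_a below 0.012 m and horizontal distance between filter_b and board_top below 0.055 m and height (world z) of filter_b below 0.028 m and angle between lid_b's own z axis and vertical below 0.15 rad and linear speed of lid_b below 0.02 m/s) or (value of joint plunger_b above 0.061 m and distance between lid_b and beaker_b below 0.121 m and horizontal distance between lid_b and beaker_b below 0.012 m and horizontal distance between filter_a and board_top below 0.055 m and height (world z) of filter_a below 0.028 m and angle between lid_a's own z axis and vertical below 0.15 rad and linear speed of lid_a below 0.02 m/s)) and angle between each of beaker_a, beaker_b's own z axis and vertical below 0.1 rad and distance of each of beaker_a, beaker_b from where it was at the start of the episode below 0.05 m); the robot touches nothing.
It fails at once if a plunger is forced: the top of its knob is pressed with more than 18 N (contact force between anything else and knob_top_a above 18 N or contact force between anything else and knob_top_b above 18 N).
It fails at once if the plunger that catches is forced on: both plungers are in by more than 56 mm at once (value of joint each of plunger_a, plunger_b above 0.056 m).
It fails at once if a beaker is knocked over (tipped by more than 20 degrees) (angle between any of beaker_a, beaker_b's own z axis and vertical above 0.35 rad).
It fails at once if a bystander (mug, sugar tin, salt shaker, small cup or glass) is shifted by more than 40 mm (distance of any of mug0, sugar_tin, salt_shaker, espresso_cup, water_glass from where it was at the start of the episode above 0.04 m).
It also fails if it takes over 53 s, if anything falls off the work surface, if the arm or the gripper's body presses on something with over 40 N, if the wrist force passes 120 N, or if a joint passes its speed limit or range.

ROBOT

A 7-joint arm with a two-finger parallel gripper is mounted at the origin on a cart in front of the work surface, level with it; the furniture and walls round the work are solid. World frame = base frame: x ahead of the robot, y to its left, z up, the work surface at z = 0. Lengths are in m, angles in rad, forces in N, time in s.
With the tool pointing down it reaches from about 0.4 to 0.85 m from the base axis. Payload 10.4 kg.
Tool frame: the origin (TCP) lies between the finger pads; the fingertips stand 22 mm ahead of it and the grasp point (between the pads) lies 3 mm ahead of it (r.nose_length is the distance from the TCP to the fingertips, in m); z points along the fingers, y is the line along which they close (so a half turn about z gives the same grasp; the last joint's range is limited). The gripper opens to 87 mm and grips with 3 to 60 N. Pads are 19 mm wide; open, the fingers measure 117 mm over their backs; the gripper's body (75 mm by 190 mm) begins 51 mm behind the grasp point.
Start: joints at [-1.203, 0.332, -0.065, 1.46, 0.022, 1.35, -0.088], TCP at [0.238, 0.578, 0.245] pointing down, gripper open.
Joint ranges: [-2.6, 2.6], [-0.5, 2.12], [-1.47, 1.34], [0.16, 2.42], [-1.27, 4.41], [0.06, 2.06], [-2.6, 2.6]. Speed limits (rad/s): [2.22, 2.22, 2.79, 2.79, 3.14, 3.14, 3.14].

INTERFACE

Orientations are given as a unit quaternion [x, y, z, w].
In Python, from bench import readout, cams, r gives the robot as it stands. The module is installed in compiled form; this text tells all that it offers.
- The arm moves only by the tool step_arm, never from a script. Its argument "deltas" is a list that holds one entry, the list of rows, each a list of 7 numbers: the turn, a rotation vector about the tool's x, y, z in rad, then the shift along the tool's x, y, z in m, then the opening in per cent of the stroke, from 0 (shut) to 100 (fully open). A call has 1 to 20 rows; each row is the pose to reach, as a shift and turn from the pose commanded when the call began, along the tool's axes at that moment; what a row does not reach only later rows make up. A row lasts 1/8 s, in which the tool goes at most 62.5 mm and 10.7 degrees, less where a joint would pass 70% of its speed; a pose out of reach is approached as far as the arm can. A call with a gripper value outside its range is refused whole. The fingers move at their own pace and stop on an object; "squeeze" is the grip in N (left out, the last holds). Time passes only in rows, so rows that repeat a pose let the fingers close. It gives the time, the measured TCP pose, the force, the opening and the grip force at its end, in the units of the state.
- readout.read_state(): the state, without advancing time (a new reading comes with each control period).
- cams.camera(name): name is "scene" or "top"; returns a dict with "img" (480x640x3 uint8, red, green, blue), "fx", "fy", "cx", "cy" (pixels), "origin" and "rotation" of the camera in the world. Camera axes: x right, y up, looking along -z (the intrinsics and any distortion apply to the point x, -y, -z); pixel columns grow to the right and rows downward; lengths in m; the calibration is good to about 2 mm. A picture is of the moment at which its call begins. There is no depth.
- r.close_job(): hands the job in; it is judged then, once.
The state is a dict: "time": time; "joint_positions": joint angles; "joint_vel": joint speeds; "joint_torque": joint torques, N m; "ee_pos": TCP position; "eef_rot": TCP orientation; "ft_force": force on the tool from outside, world axes, zero at the start; "torque": the same for the moment, N m; "width": finger opening in m; "grip_force": force on a finger pad.
Only numpy, scipy, OpenCV 4.12 (cv2) and the standard library are available. Lean on these libraries where they do the work, as an engineer would, in place of code of your own. Each camera call takes 0.05 s, during which the arm holds its last target. There are 200 camera calls.

## Working session

There is one attempt and no reset: what is moved stays moved. The work goes in short steps, Python scripts to look and compute and a tool call to move; the robot and the scene stay as the last step left them, time stands still between calls to the robot, and variables do not carry over. Pictures are saved under pics/ and viewed, at most 10 in all, crops included, and the job is handed in when it is done.

Besides the shell and the picture viewer there is one more tool, called as name([rows], argument=value, ...), one row to a line, values as JSON. step_arm: Moves the arm, as the interface text tells. Its arguments: {"type":"object","properties":{"deltas":{"type":"array"},"squeeze":{"type":"number"}},"required":["deltas"]}

```bash
mkdir -p pics; python3 - <<'E'
from bench import readout,cams,r
import cv2,numpy as np,pickle
d={}
for n in("scene","top"):
    c=cams.camera(n);d[n]=c;cv2.imwrite(f"pics/{n}0.png",c["img"][...,::-1])
    print({k:(np.round(v,4).tolist() if k!='img' else 0) for k,v in c.items()})
pickle.dump(d,open("d0.pkl","wb"))
s=readout.read_state();print({k:np.round(v,3).tolist() for k,v in s.items()},r.nose_length)
E
```

```text
{'img': 0, 'fx': 604.1114, 'fy': 604.1114, 'cx': 311.3054, 'cy': 236.0925, 'origin': [-0.1385, -0.5983, 1.0304], 'rotation': [0.3546, -0.1584, -0.3835, 0.8379]}
{'img': 0, 'fx': 478.336, 'fy': 478.336, 'cx': 311.1675, 'cy': 235.5036, 'origin': [0.3553, -0.0763, 1.2114], 'rotation': [-0.0832, 0.0487, 0.7053, -0.7024]}
{'time': 0.1, 'joint_positions': [-1.203, 0.333, -0.065, 1.461, 0.022, 1.35, -0.088], 'joint_vel': [-0.001, -0.001, 0.001, -0.003, -0.001, -0.0, -0.0], 'joint_torque': [0.001, -62.453, 0.025, -39.073, -0.062, 0.036, 0.0], 'ee_pos': [0.238, 0.578, 0.244], 'eef_rot': [0.194, 0.981, -0.001, -0.0], 'ft_force': [-0.091, -0.658, -0.09], 'torque': [-0.032, -0.026, 0.039], 'grip_force': 0.0, 'width': 0.087} 0.022
```

View pics/scene0.png

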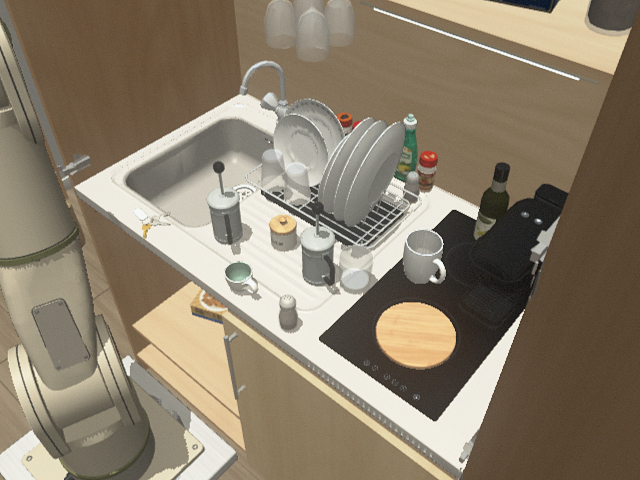

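View pics/top0.png

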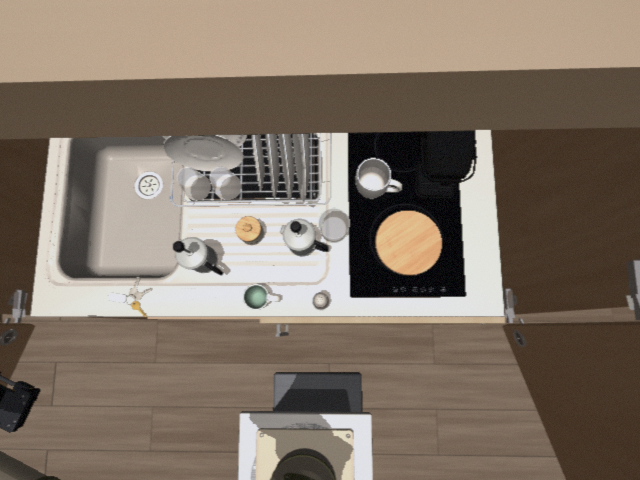

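The scene view shows the left press knob at about (219,167), the right one at about (318,208) and the board at (416,334). In the top view they are at about (179,246), (296,227) and (409,243). The rack with plates lies behind the right press.

```bash
cat > h.py <<'E'
import numpy as np,cv2
from scipy.spatial.transform import Rotation as R
def ray(c,uv):
    d=R.from_quat(c["rotation"]).apply([(uv[0]-c["cx"])/c["fx"],-(uv[1]-c["cy"])/c["fy"],-1]);return np.array(c["origin"]),d/np.linalg.norm(d)
def plane(c,uv,z):
    o,d=ray(c,uv);return o+d*(z-o[2])/d[2]
def tri(c1,u1,c2,u2):
    o1,d1=ray(c1,u1);o2,d2=ray(c2,u2)
    t=np.linalg.lstsq(np.c_[d1,-d2],o2-o1,rcond=None)[0]
    p,q=o1+t[0]*d1,o2+t[1]*d2;return (p+q)/2,np.linalg.norm(p-q)
def dark(c,uv,w=12,th=60):
    u,v=uv;m=(c["img"][v-w:v+w+1,u-w:u+w+1].max(2)<th).astype(np.uint8)
    n,l,s,ce=cv2.connectedComponentsWithStats(m)
    i=1+np.argmax(s[1:,4]);return ce[i]+[u-w,v-w],s[i]
E
python3 - <<'E'
from h import *
import pickle
d=pickle.load(open("d0.pkl","rb"));S,T=d["scene"],d["top"]
for n,a,b in(("L",(219,167),(179,246)),("R",(318,208),(296,227))):
    (p,s1),(q,s2)=dark(S,a),dark(T,b)
    print(n,p,s1,q,s2,tri(S,p,T,q))
def board(c,box):
    x0,y0,x1,y1=box;h=cv2.cvtColor(c["img"],cv2.COLOR_RGB2HSV)[y0:y1,x0:x1]
    m=((h[...,1]>60)&(h[...,2]>130)).astype(np.uint8)
    k=max(cv2.findContours(m,0,2)[0],key=cv2.contourArea);return np.array(cv2.fitEllipse(k)[0])+[x0,y0]
for c,b in((S,(365,290,470,380)),(T,(365,200,450,285))):
    e=board(c,b);print("board",e,plane(c,e,.012))
for n,uv,z in(("tin",(249,228),.085),("salt",(320,299),.085),("cup",(257,296),.049),("glass",(334,225),.05),("mug",(374,177),.105)):print(n,plane(T,uv,z).round(3))
# plates tips triangulated roughly
for a,b in(((391,122),(303,137)),((345,222),(294,199)),((377,121),(288,137))):print(tri(S,a,T,b))
big=np.vstack([np.hstack([cv2.resize(S["img"][150:300,190:390],(600,450)[:2])])])
cv2.imwrite("pics/crop.png",cv2.resize(S["img"][90:300,190:440],(750,630*1)[:2])[:600,:,::-1])
E
```

```text
L [222.  166.5] [15 11  1  2  2] [178.50574713 246.3908046 ] [ 7  7 11 11 87] (array([0.52714505, 0.25504222, 0.21033625]), np.float64(0.010486423650746125))
R [320.25 211.25] [13 14  3  3  4] [295.44705882 226.65882353] [ 7  7 10 11 85] (array([0.57068352, 0.00530465, 0.19316064]), np.float64(0.007646849187887459))
board [415.48160934 334.5719223 ] [ 0.56547889 -0.26320067  0.012     ]
board [408.34879303 242.25923157] [ 0.56279878 -0.26292374  0.012     ]
tin [0.588 0.13  0.085]
salt [ 0.417 -0.042  0.085]
cup [0.427 0.113 0.049]
glass [ 0.601 -0.076  0.05 ]
mug [ 0.706 -0.173  0.105]
(array([ 0.72460155, -0.03091304,  0.34570578]), np.float64(0.03540468224186893))
(array([0.66357494, 0.01491034, 0.09050151]), np.float64(0.015640006164198698))
(array([0.72826876, 0.00167144, 0.33301736]), np.float64(0.02928788935038424))
```

View pics/crop.png

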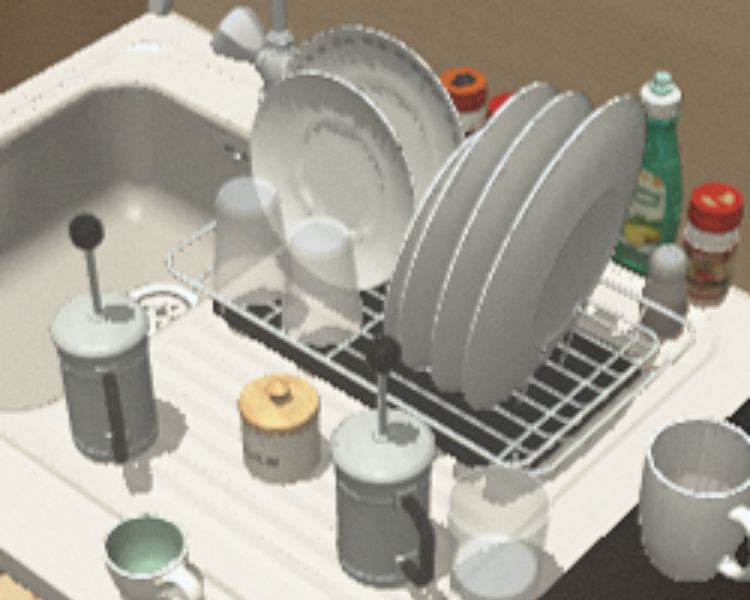

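The crop shows the knobs at scene pixels of about (218.7,167) and (317.5,208). My dark mask was too strict there, so I triangulate again.

```bash
python3 - <<'E'
from h import *
import pickle
d=pickle.load(open("d0.pkl","rb"));S,T=d["scene"],d["top"]
for n,a,b in(("L",(219,167),(179,246)),("R",(317,208),(296,227))):
    q,s2=dark(T,b)
    for th in(75,90):
        p,s1=dark(S,a,8,th)
        print(n,p,s1,tri(S,p,T,q))
# lid: bright blob in top
for uv in((193,253),(299,236)):print(plane(T,uv,.125).round(3))
e=R.from_quat([0.194,0.981,0,0]).as_matrix();print(e.round(3))
E
```

```text
L [218.17582418 166.9010989 ] [ 2  3 11 11 91] (array([0.52438293, 0.25844338, 0.20907285]), np.float64(0.0021200027213556104))
L [218.09278351 166.78350515] [ 2  3 11 11 97] (array([0.52424311, 0.2583538 , 0.2095264 ]), np.float64(0.0019430127739384988))
R [316.14545455 208.52727273] [  0   0  17  17 165] (array([0.56572078, 0.0071588 , 0.20357524]), np.float64(0.00010609499553602359))
R [316.31282051 208.58461538] [  0   0  17  17 195] (array([0.56589093, 0.00706565, 0.20332971]), np.float64(0.00022119742574667857))
[0.522 0.252 0.125]
[0.56  0.005 0.125]
[[-0.925  0.381  0.   ]
 [ 0.381  0.925  0.   ]
 [ 0.     0.    -1.   ]]
```

step_arm([
  [[0,0,-0.04,-0.03,-0.015,-0.03,50],[0,0,-0.08,-0.07,-0.035,-0.055,0],[0,0,-0.12,-0.11,-0.055,-0.055,0],[0,0,-0.16,-0.155,-0.075,-0.055,0],[0,0,-0.2,-0.2,-0.097,-0.055,0],[0,0,-0.24,-0.245,-0.119,-0.055,0],[0,0,-0.28,-0.29,-0.14,-0.055,0],[0,0,-0.32,-0.33,-0.16,-0.055,0],[0,0,-0.36,-0.365,-0.177,-0.055,0],[0,0,-0.391,-0.3865,-0.187,-0.055,0],[0,0,-0.391,-0.3865,-0.187,-0.055,0],[0,0,-0.391,-0.3865,-0.187,-0.055,0],[0,0,-0.391,-0.3865,-0.187,-0.055,0]],
], squeeze=20)

```text
time: 1.72
ee_pos: [0.5233, 0.259, 0.2995]
eef_rot: [-0.001, 1.0, 0.0, -0.0]
ft_force: [0.7, -0.2, -0.2]
width: 0.0002
grip_force: 0.0
```

step_arm([
  [[0,0,0,-0.001,-0.001,0.02,0],[0,0,0,-0.001,-0.001,0.04,0],[0,0,0,-0.001,-0.001,0.048,0],[0,0,0,-0.001,-0.001,0.048,0]],
])

```text
time: 2.22
ee_pos: [0.5248, 0.2572, 0.2515]
eef_rot: [-0.0, 1.0, -0.0, -0.0]
ft_force: [-0.3, 0.3, -0.3]
width: 0.0005
grip_force: 0.0
```

```bash
python3 - <<'E'
from bench import cams
import cv2,numpy as np
a=cams.camera("scene")["img"][90:240,150:300]
b=cams.camera("top")["img"][200:300,130:230]
cv2.imwrite("pics/c1.png",np.hstack([cv2.resize(i,(400,400),interpolation=cv2.INTER_CUBIC) for i in(a,b)])[...,::-1])
E
```

```text
(no output)
```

View pics/c1.png

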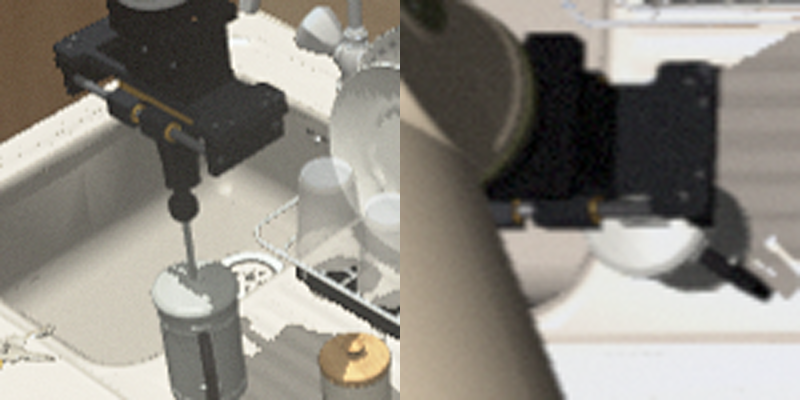

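The fingers sit directly above knob L, which is at (182,205) in the crop. Pressing starts gently.

step_arm([
  [[0,0,0,0,0,0.004,0],[0,0,0,0,0,0.008,0],[0,0,0,0,0,0.012,0],[0,0,0,0,0,0.016,0],[0,0,0,0,0,0.016,0]],
])

```text
time: 2.95
ee_pos: [0.5251, 0.2567, 0.2351]
eef_rot: [-0.0, 1.0, -0.0, -0.0]
ft_force: [0.9, -0.2, -0.0]
width: 0.0004
grip_force: 0.0
```

step_arm([
  [[0,0,0,0,0,0.004,0],[0,0,0,0,0,0.008,0],[0,0,0,0,0,0.012,0]],
])

```text
time: 3.32
ee_pos: [0.5253, 0.2568, 0.2233]
eef_rot: [-0.0, 1.0, 0.0, 0.0]
ft_force: [0.8, -0.2, 0.4]
width: 0.0008
grip_force: 0.4
```

```bash
python3 - <<'E'
from bench import cams,readout
import cv2,numpy as np
from h import *
S=cams.camera("scene")
print(readout.read_state()["ft_force"])
cv2.imwrite("pics/c2.png",cv2.resize(S["img"][120:250,170:270],(615,600*130//100*0+600),interpolation=cv2.INTER_CUBIC)[...,::-1])
E
```

```text
[ 0.42475708  0.41064591 -0.44407255]
```

View pics/c2.png

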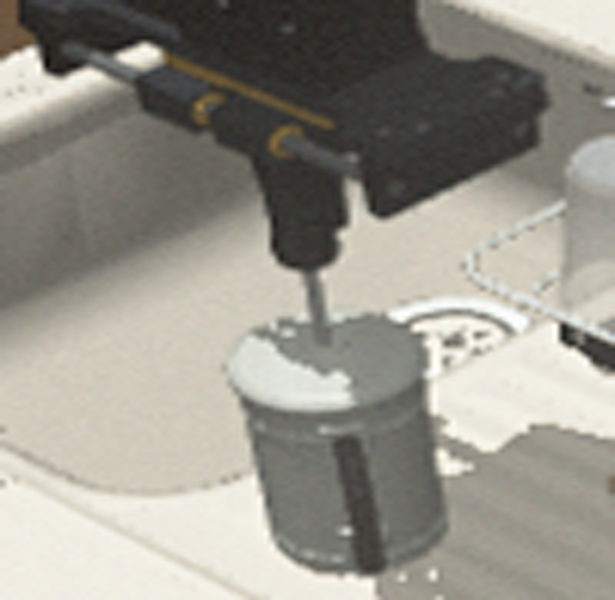

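step_arm([
  [[0,0,0,0,0,0.004,0],[0,0,0,0,0,0.007,0]],
])

```text
time: 3.62
ee_pos: [0.5251, 0.2568, 0.2163]
eef_rot: [-0.0, 1.0, 0.0, -0.0]
ft_force: [-0.9, -0.1, 1.4]
width: 0.0003
grip_force: 0.3
```

```bash
python3 - <<'E'
from bench import cams,readout
import pickle
from h import *
S=cams.camera("scene");print(readout.read_state()["ft_force"])
S0=pickle.load(open("d0.pkl","rb"))["scene"]
for s in(S0,S):print(s["img"][158:204:1,212:232].max(2)[:, ::1].__lt__(75).sum(1))
for z in(.21,.2,.194,.18,.17):   # projected rows of points on rod axis
    p=R.from_quat(S["rotation"]).inv().apply(np.array([.525,.257,z])-S["origin"]);print(z,S["cx"]-S["fx"]*p[0]/p[2],S["cy"]+S["fy"]*p[1]/p[2])
E
```

```text
[ 0.68474451 -0.27618237  0.55181178]
[ 0  0  0  0  5  7  9 10 11 10 10 10  8  7  4  0  0  0  0  0  0  0  0  0
  0  0  0  0  0  0  0  0  0  0  0  0  0  0  0  0  0  0  0  0  0  0]
[14 16 18 17 15 15 15 14 14 14 13 12 13 11 10  9 10 10 10 10  8  7  4  0
  0  0  0  0  0  0  0  0  0  0  0  0  0  0  0  0  0  0  0  0  0  0]
0.21 218.29453478164712 166.6973652896997
0.2 218.80802060629537 170.28379259463225
0.194 219.11355289669976 172.41777428652293
0.18 219.819112646079 177.34573651833017
0.17 220.3168817147673 180.82239058315747
```

step_arm([
  [[0,0,0,0,0,0.003,0],[0,0,0,0,0,0.006,0]],
])

```text
time: 3.92
ee_pos: [0.5252, 0.2568, 0.2104]
eef_rot: [-0.0, 1.0, 0.0, 0.0]
ft_force: [-0.2, -0.4, 0.8]
width: 0.0009
grip_force: 0.4
```

step_arm([
  [[0,0,0,0,0,0.002,0],[0,0,0,0,0,0.004,0]],
])

```text
time: 4.18
ee_pos: [0.5252, 0.2568, 0.2064]
eef_rot: [-0.0, 1.0, 0.0, -0.0]
ft_force: [-0.4, 0.4, 0.8]
width: 0.0007
grip_force: 0.3
```

step_arm([
  [[0,0,0,0,0,0.002,0],[0,0,0,0,0,0.004,0]],
])

```text
time: 4.42
ee_pos: [0.5252, 0.2568, 0.2024]
eef_rot: [-0.0, 1.0, 0.0, 0.0]
ft_force: [-0.9, -0.6, 1.1]
width: 0.0007
grip_force: 0.3
```

step_arm([
  [[0,0,0,0,0,0.002,0],[0,0,0,0,0,0.004,0]],
])

```text
time: 4.68
ee_pos: [0.5252, 0.2568, 0.1984]
eef_rot: [-0.0, 1.0, 0.0, 0.0]
ft_force: [0.2, -0.2, 0.6]
width: 0.0003
grip_force: 0.3
```

step_arm([
  [[0,0,0,0,0,0.002,0]],
])

```text
time: 4.8
ee_pos: [0.5252, 0.2568, 0.1964]
eef_rot: [-0.0, 1.0, 0.0, 0.0]
ft_force: [-0.9, -0.1, -0.7]
width: 0.0003
grip_force: 0.3
```

step_arm([
  [[0,0,0,0,0,0.003,0],[0,0,0,0,0,0.006,0],[0,0,0,0,0,0.006,0]],
])

```text
time: 5.18
ee_pos: [0.5251, 0.2567, 0.1902]
eef_rot: [-0.0, 1.0, -0.0, -0.0]
ft_force: [-0.7, 0.2, 0.4]
width: 0.0004
grip_force: 0.0
```

```bash
python3 - <<'E'
from bench import cams,readout
from h import *
S=cams.camera("scene");print(readout.read_state()["ft_force"])
print(S["img"][165:210,212:235].max(2).__lt__(75).sum(1))
E
```

```text
[ 0.73679782 -0.33077756  0.4640969 ]
[14 12 15 16 18 19 19 17 16 16 16 16 14 15 13 11 10 10 10 10 10  9  9  7
  5  0  0  0  0  0  0  0  0  0  0  0  0  0  0  0  0  0  0  0  0]
```

step_arm([
  [[0,0,0,0,0,0.004,0],[0,0,0,0,0,0.008,0],[0,0,0,0,0,0.01,0]],
])

```text
time: 5.6
ee_pos: [0.5253, 0.2568, 0.1804]
eef_rot: [-0.0, 1.0, 0.0, 0.0]
ft_force: [-0.1, 0.2, 2.4]
width: 0.0
grip_force: 1.4
```

step_arm([
  [[0,0,0,0,0,0.002,0],[0,0,0,0,0,0.003,0],[0,0,0,0,0,0.003,0]],
])

```text
time: 5.98
ee_pos: [0.5254, 0.2568, 0.1779]
eef_rot: [-0.0, 1.0, 0.0, 0.0]
ft_force: [-0.3, -0.3, 4.3]
width: 0.0002
grip_force: 2.3
```

step_arm([
  [[0,0,0,0,0,0.002,0],[0,0,0,0,0,0.002,0]],
])

```text
time: 6.22
ee_pos: [0.5255, 0.2569, 0.1762]
eef_rot: [-0.0, 1.0, 0.0, 0.0]
ft_force: [0.3, 0.8, 6.0]
width: 0.0002
grip_force: 3.3
```

step_arm([
  [[0,0,0,0,0,0.001,0],[0,0,0,0,0,0.001,0]],
])

```text
time: 6.48
ee_pos: [0.5256, 0.257, 0.1755]
eef_rot: [-0.0, 1.0, 0.0, 0.001]
ft_force: [-1.2, -0.7, 7.6]
width: 0.0003
grip_force: 4.1
```

step_arm([
  [[0,0,0,0,0,-0.005,0],[0,0,0,0,0,-0.03,0],[0,0,0,0,0,-0.07,0],[0,0,0,0,-0.02,-0.105,0],[0,0,0,-0.006,-0.06,-0.105,0],[0,0,0,-0.014,-0.105,-0.105,0],[0,0,0,-0.022,-0.15,-0.105,0],[0,0,0,-0.03,-0.195,-0.105,0],[0,0,0,-0.036,-0.235,-0.105,0],[0,0,0,-0.039,-0.25,-0.1,0],[0,0,0,-0.039,-0.25,-0.08,0],[0,0,0,-0.039,-0.25,-0.073,0],[0,0,0,-0.039,-0.25,-0.073,0]],
])

```text
time: 8.1
ee_pos: [0.5639, 0.0077, 0.247]
eef_rot: [-0.001, 1.0, 0.0, -0.001]
ft_force: [0.3, -0.7, 0.3]
width: 0.0001
grip_force: 0.0
```

```bash
python3 - <<'E'
from bench import cams
import cv2,numpy as np
S=cams.camera("scene")["img"];a=S[120:300,190:370]
b=cams.camera("top")["img"][170:290,240:360]
print(S[155:215,208:235].max(2).__lt__(75).sum(1))
cv2.imwrite("pics/c3.png",np.hstack([cv2.resize(i,(400,400),interpolation=cv2.INTER_CUBIC) for i in(a,b)])[...,::-1])
E
```

```text
[0 0 0 0 0 0 0 0 0 0 0 0 0 0 0 0 0 0 0 0 0 0 0 0 0 0 0 0 5 8 4 5 9 9 9 8 7
 4 0 0 0 0 0 0 0 0 0 0 0 0 0 0 0 0 0 0 0 0 0 0]
```

View pics/c3.png

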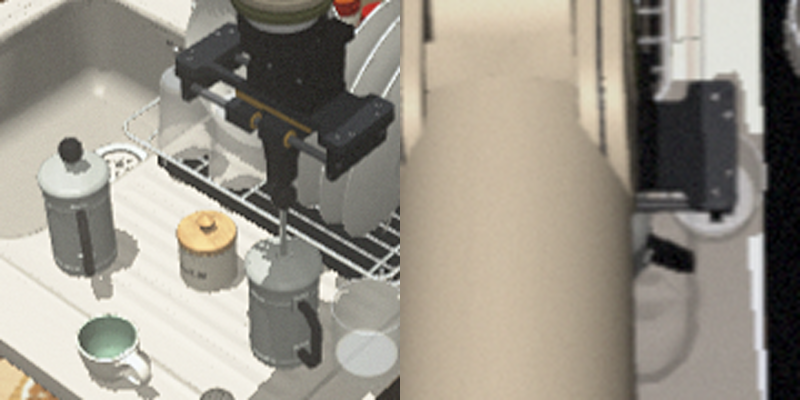

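Press L stays home, and the fingers are over knob R at (283,192) in the crop. Next I try R.

step_arm([
  [[0,0,0,0,0,0.004,0],[0,0,0,0,0,0.008,0],[0,0,0,0,0,0.012,0],[0,0,0,0,0,0.016,0],[0,0,0,0,0,0.02,0],[0,0,0,0,0,0.024,0],[0,0,0,0,0,0.026,0],[0,0,0,0,0,0.026,0]],
])

```text
time: 9.2
ee_pos: [0.5641, 0.0067, 0.2213]
eef_rot: [-0.0, 1.0, -0.0, -0.0]
ft_force: [-0.5, 0.2, -0.7]
width: 0.0009
grip_force: 0.0
```

step_arm([
  [[0,0,0,0,0,0.002,0],[0,0,0,0,0,0.004,0]],
])

```text
time: 9.45
ee_pos: [0.5643, 0.0068, 0.2175]
eef_rot: [-0.0, 1.0, 0.0, 0.0]
ft_force: [0.9, -0.0, 0.9]
width: 0.0008
grip_force: 0.3
```

step_arm([
  [[0,0,0,0,0,0.002,0],[0,0,0,0,0,0.003,0]],
])

```text
time: 9.7
ee_pos: [0.5643, 0.0067, 0.2144]
eef_rot: [-0.0, 1.0, 0.0, 0.0]
ft_force: [-0.2, -0.0, 1.4]
width: 0.0006
grip_force: 0.5
```

step_arm([
  [[0,0,0,0,0,0.002,0],[0,0,0,0,0,0.003,0]],
])

```text
time: 9.95
ee_pos: [0.5643, 0.0068, 0.2116]
eef_rot: [-0.0, 1.0, 0.0, 0.0]
ft_force: [0.3, -1.7, 2.6]
width: 0.0004
grip_force: 1.7
```

step_arm([
  [[0,0,0,0,0,0.002,0],[0,0,0,0,0,0.003,0]],
])

```text
time: 10.2
ee_pos: [0.5644, 0.0068, 0.2088]
eef_rot: [-0.0, 1.0, 0.0, 0.0]
ft_force: [-2.1, -0.1, 6.1]
width: 0.0007
grip_force: 3.0
```

The resistance climbs to 6 N at about 34 mm, so R is the bent one and I stop pushing. I back off, open the gripper and take hold of the knob.

step_arm([
  [[0,0,0,0,0,-0.004,0],[0,0,0,0,0,-0.02,0],[0,0,0,0,0,-0.04,60],[0,0,0,0,0,-0.04,60],[0,0,0,0,0,-0.04,60],[0,0,0,0,0,-0.04,60]],
])

```text
time: 10.95
ee_pos: [0.5639, 0.0068, 0.2478]
eef_rot: [-0.0, 1.0, -0.0, -0.001]
ft_force: [-0.1, 0.0, 0.2]
width: 0.0326
grip_force: 0.0
```

step_arm([
  [[0,0,0,0,0,0.02,60],[0,0,0,0,0,0.045,60],[0,0,0,0,0,0.066,60],[0,0,0,0,0,0.066,60],[0,0,0,0,0,0.066,20],[0,0,0,0,0,0.066,20],[0,0,0,0,0,0.066,20],[0,0,0,0,0,0.066,20],[0,0,0,0,0,0.066,20]],
], squeeze=30)

```text
time: 12.08
ee_pos: [0.5645, 0.0071, 0.1829]
eef_rot: [-0.0, 1.0, 0.0, 0.0]
ft_force: [-0.2, 2.0, 1.9]
width: 0.0241
grip_force: 30.0
```

step_arm([
  [[0,0,0,0,0,-0.008,0],[0,0,0,0,0,-0.016,0],[0,0,0,0,0,-0.024,0],[0,0,0,0,0,-0.03,0],[0,0,0,0,0,-0.036,0],[0,0,0,0,0,-0.044,0],[0,0,0,0,0,-0.052,0],[0,0,0,0,0,-0.06,0]],
])

```text
time: 13.08
ee_pos: [0.5643, 0.0067, 0.2431]
eef_rot: [-0.0, 1.0, 0.0, 0.0]
ft_force: [-0.5, -0.2, -2.0]
width: 0.024
grip_force: 30.0
```

step_arm([
  [[0,0,0,0,0,-0.01,0],[0,0,0,0,0,-0.02,0],[0,0,0,0,0,-0.03,0],[0,0,0,0,0,-0.04,0],[0,0,0,0,0,-0.05,0],[0,0,0,0,0,-0.05,0]],
])

```text
time: 13.82
ee_pos: [0.5646, 0.0068, 0.2934]
eef_rot: [-0.0, 1.0, 0.0, 0.001]
ft_force: [0.2, -0.4, -2.5]
width: 0.024
grip_force: 30.0
```

```bash
python3 - <<'E'
from bench import cams,readout
import cv2
print(readout.read_state()["ft_force"])
cv2.imwrite("pics/c4.png",cv2.resize(cams.camera("scene")["img"][90:330,180:480],(750,600))[...,::-1])
E
```

```text
[ 0.2427022  -0.4460179  -2.45895339]
```

View pics/c4.png

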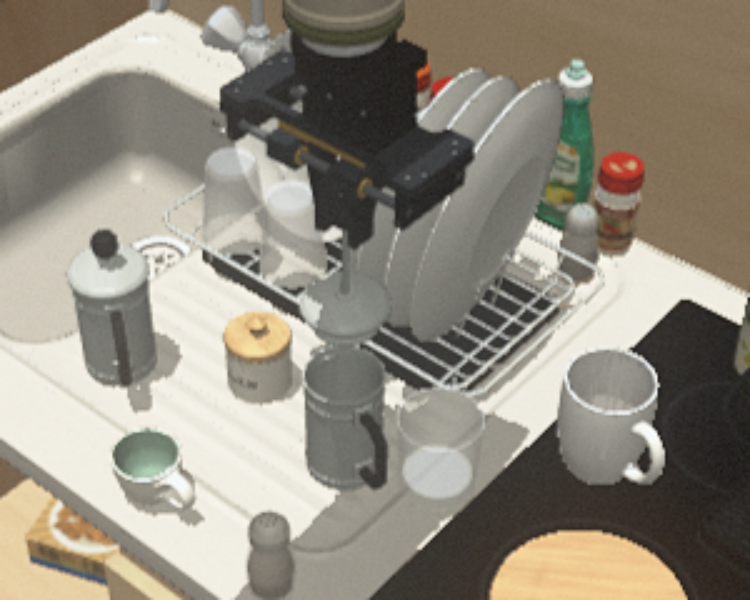

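The bent plunger hangs clear above its beaker with its lid on, and nothing else has been disturbed. I carry it to the board.

step_arm([
  [[0,0,0,0,-0.01,0,0],[0,0,0,0,-0.035,0,0],[0,0,0,0,-0.065,0,0],[0,0,0,0,-0.1,0,0],[0,0,0,0,-0.135,0,0],[0,0,0,0,-0.17,0,0],[0,0,0,0,-0.205,0,0],[0,0,0,0,-0.235,0,0],[0,0,0,0,-0.258,0,0],[0,0,0,0,-0.27,0,0],[0,0,0,0,-0.27,0.03,0],[0,0,0,0,-0.27,0.06,0],[0,0,0,0,-0.27,0.09,0],[0,0,0,0,-0.27,0.115,0],[0,0,0,0,-0.27,0.13,0],[0,0,0,0,-0.27,0.14,0],[0,0,0,0,-0.27,0.14,0]],
])

```text
time: 16.0
ee_pos: [0.5643, -0.2631, 0.1523]
eef_rot: [-0.0, 1.0, 0.0, -0.0]
ft_force: [-0.7, 0.0, -2.8]
width: 0.024
grip_force: 30.0
```

step_arm([
  [[0,0,0,0,0,0.002,0],[0,0,0,0,0,0.004,0],[0,0,0,0,0,0.004,0]],
])

```text
time: 16.38
ee_pos: [0.5644, -0.2632, 0.1486]
eef_rot: [-0.0, 1.0, 0.0, 0.0]
ft_force: [-0.6, -0.7, -2.9]
width: 0.0242
grip_force: 30.0
```

step_arm([
  [[0,0,0,0,0,0.002,0],[0,0,0,0,0,0.004,0],[0,0,0,0,0,0.006,0],[0,0,0,0,0,0.006,0]],
])

```text
time: 16.88
ee_pos: [0.5643, -0.2632, 0.1425]
eef_rot: [-0.0, 1.0, 0.0, 0.0]
ft_force: [0.6, 0.4, -2.2]
width: 0.0239
grip_force: 30.0
```

step_arm([
  [[0,0,0,0,0,0.002,0],[0,0,0,0,0,0.003,0],[0,0,0,0,0,0.003,0]],
])

```text
time: 17.25
ee_pos: [0.5659, -0.2634, 0.1423]
eef_rot: [-0.0, 1.0, -0.0, 0.002]
ft_force: [-2.5, 3.2, 16.4]
width: 0.0238
grip_force: 29.9
```

It has touched down. I ease off the pressing and then release.

step_arm([
  [[0,0,0,0,0,-0.0015,0],[0,0,0,0,0,-0.0025,0],[0,0,0,0,0,-0.0025,0]],
])

```text
time: 17.62
ee_pos: [0.5646, -0.2632, 0.1423]
eef_rot: [-0.0, 1.0, 0.0, 0.0]
ft_force: [-0.2, 0.8, 5.4]
width: 0.0235
grip_force: 30.0
```

step_arm([
  [[0,0,0,0,0,-0.001,0],[0,0,0,0,0,-0.001,0],[0,0,0,0,0,-0.001,30],[0,0,0,0,0,-0.001,40],[0,0,0,0,0,-0.001,50],[0,0,0,0,0,-0.001,65],[0,0,0,0,0,-0.001,65],[0,0,0,0,0,-0.001,65],[0,0,0,0,0,-0.001,65]],
])

```text
time: 18.75
ee_pos: [0.5643, -0.2632, 0.143]
eef_rot: [-0.0, 1.0, 0.0, 0.0]
ft_force: [0.1, -0.5, -0.4]
width: 0.0564
grip_force: 0.0
```

step_arm([
  [[0,0,0,0,0,-0.015,65],[0,0,0,0,0,-0.04,65],[0,0,0,0,0,-0.08,65],[0,0,0,0,0,-0.13,65],[0,0,0,0,0,-0.15,65],[0,0,0,0,0,-0.15,65]],
])

```text
time: 19.5
ee_pos: [0.5649, -0.2638, 0.2956]
eef_rot: [-0.0, 1.0, -0.001, 0.002]
ft_force: [-0.1, 0.9, -0.6]
width: 0.0566
grip_force: 0.0
```

```bash
python3 - <<'E'
from bench import cams
import cv2
cv2.imwrite("pics/c5.png",cv2.resize(cams.camera("scene")["img"][120:420,160:535],(750,600))[...,::-1])
E
```

```text
(no output)
```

View pics/c5.png

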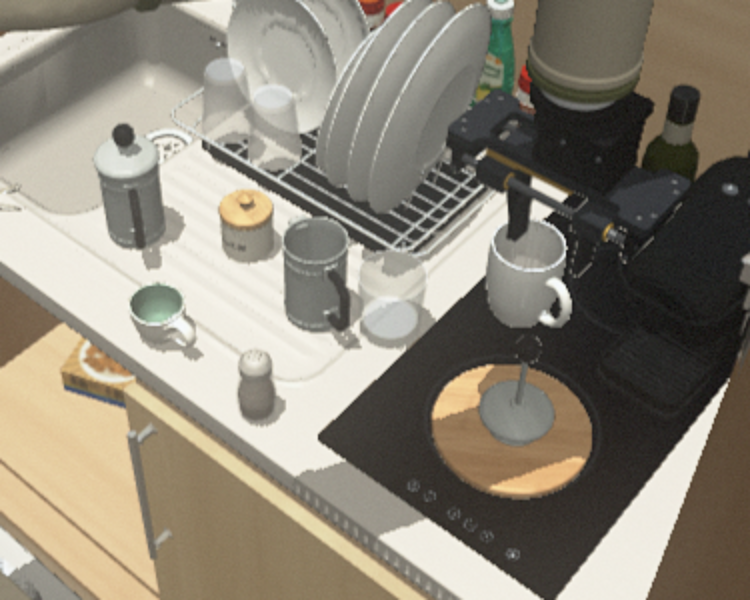

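The bent plunger stands upright on the board with its lid at (517,410), the other plunger is home, and nothing else has moved. I hand the job in.

```bash
python3 -c "
from bench import r
print(r.close_job())"
```

```text
the job is handed in; nothing more can be done
None
```

I handed the job in; no verdict came back. The left press ran freely and was pushed home. The right one stiffened at about 34 mm with a 6 N push, so I stopped, pulled it out with its lid and left it standing upright on the board.

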